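# Sort lead-loaded and empty shielding cartridges by weight

## Task

Four black shielding cartridges that look the same stand on the X-ray bench: two are loaded with lead and two are empty, which you can tell only by their weight when you lift them. Put the two loaded ones into the green caddy and the two empty ones into the white caddy, one to a pocket, each turned so that its cut-off yellow edge meets the yellow corner of the pocket and it sits fully down. Keep the cartridges upright and leave everything else on the bench where it is.

Things in the scene. Friction and masses are not known exactly. Their poses are not given: they have to be found in the camera images.
- cartridge1_mid (a point): look-alike black cartridge, upright, aluminium lid: 40 x 40 mm, 70 mm tall; one upright edge is cut off (13 mm off each side), yellow. Point: its centre, 35 mm above its underside; z up, x and y square to its sides, cut edge at its +x +y corner. Loaded (two of four): 0.41 to 0.53 kg; empty (two): 0.11 to 0.13 kg. The name says nothing of the weight. Its core has 1 mm of play
- cartridge2_mid (a point): look-alike black cartridge, upright, aluminium lid: 40 x 40 mm, 70 mm tall; one upright edge is cut off (13 mm off each side), yellow. Point: its centre, 35 mm above its underside; z up, x and y square to its sides, cut edge at its +x +y corner. Loaded (two of four): 0.41 to 0.53 kg; empty (two): 0.11 to 0.13 kg. The name says nothing of the weight. Its core has 1 mm of play
- cartridge3_mid (a point): look-alike black cartridge, upright, aluminium lid: 40 x 40 mm, 70 mm tall; one upright edge is cut off (13 mm off each side), yellow. Point: its centre, 35 mm above its underside; z up, x and y square to its sides, cut edge at its +x +y corner. Loaded (two of four): 0.41 to 0.53 kg; empty (two): 0.11 to 0.13 kg. The name says nothing of the weight. Its core has 1 mm of play
- cartridge4_mid (a point): look-alike black cartridge, upright, aluminium lid: 40 x 40 mm, 70 mm tall; one upright edge is cut off (13 mm off each side), yellow. Point: its centre, 35 mm above its underside; z up, x and y square to its sides, cut edge at its +x +y corner. Loaded (two of four): 0.41 to 0.53 kg; empty (two): 0.11 to 0.13 kg. The name says nothing of the weight. Its core has 1 mm of play
- green: green caddy, for the loaded cartridges: fixed rack, 55 (x) by 127 (y) mm, 40 mm high, with two 45 x 45 mm pockets 72 mm apart along its y. Origin: centre of its underside
- white: white caddy, for the empty cartridges: fixed rack, 55 (x) by 127 (y) mm, 40 mm high, with two 45 x 45 mm pockets 72 mm apart along its y. Origin: centre of its underside
- green_a (a point): pocket of the green caddy. Point: middle of its floor, 15 mm above the bench, 25 mm below the rim; x, y square to its walls, z up. A yellow block fills its +x +y corner to the rim, so a cartridge goes in only with its axes along the pocket axes, with 2.5 mm of play each side. Seated, the cartridge centre is about 34 mm above this point
- green_a_pan (a joint): how far the sprung weighing floor of pocket green_a has sunk, m: 0 when empty, 0.5 mm for each newton on it, at most 4 mm
- green_b (a point): pocket of the green caddy. Point: middle of its floor, 15 mm above the bench, 25 mm below the rim; x, y square to its walls, z up. A yellow block fills its +x +y corner to the rim, so a cartridge goes in only with its axes along the pocket axes, with 2.5 mm of play each side. Seated, the cartridge centre is about 34 mm above this point
- green_b_pan (a joint): how far the sprung weighing floor of pocket green_b has sunk, m: 0 when empty, 0.5 mm for each newton on it, at most 4 mm
- white_a (a point): pocket of the white caddy. Point: middle of its floor, 15 mm above the bench, 25 mm below the rim; x, y square to its walls, z up. A yellow block fills its +x +y corner to the rim, so a cartridge goes in only with its axes along the pocket axes, with 2.5 mm of play each side. Seated, the cartridge centre is about 34 mm above this point
- white_a_pan (a joint): how far the sprung weighing floor of pocket white_a has sunk, m: 0 when empty, 0.5 mm for each newton on it, at most 4 mm
- white_b (a point): pocket of the white caddy. Point: middle of its floor, 15 mm above the bench, 25 mm below the rim; x, y square to its walls, z up. A yellow block fills its +x +y corner to the rim, so a cartridge goes in only with its axes along the pocket axes, with 2.5 mm of play each side. Seated, the cartridge centre is about 34 mm above this point
- white_b_pan (a joint): how far the sprung weighing floor of pocket white_b has sunk, m: 0 when empty, 0.5 mm for each newton on it, at most 4 mm
- jar_amber_mid (a point): bystander, to be left where it is: small amber glass jar, 34 mm across, 85 mm tall, standing upright; the point is on it, about half-way up
- jar_clear_mid (a point): bystander, to be left where it is: small white jar with a blue cap, 34 mm across, 85 mm tall, standing upright; the point is on it, about half-way up
- weight_mid (a point): bystander, to be left where it is: brass knobbed weight, 40 mm across, 60 mm tall; the point is on it, about half-way up
- dosimeter_mid (a point): bystander, to be left where it is: small orange dosimeter lying flat, 55 x 30 x 22 mm; the point is on it, about half-way up
- screwdriver_mid (a point): bystander, to be left where it is: screwdriver lying on the bench; the point is on it, about half-way up
- brush_mid (a point): bystander, to be left where it is: brush lying on the bench; the point is on it, about half-way up

How it is judged:
At the end, for the whole second after the job is handed in: Each cartridge upright (0.1 rad) in its own pocket, within 7 mm of the pocket centre in plan, its centre 28 to 39 mm above the pocket floor point; both green floors sunk over 1.3 mm (loaded), both white ones 0.25 to 1.3 mm (empty) (((horizontal distance between cartridge1_mid and green_a below 0.007 m and z of cartridge1_mid in the frame of green_a between 0.028 and 0.039 m) or (horizontal distance between cartridge1_mid and green_b below 0.007 m and z of cartridge1_mid in the frame of green_b between 0.028 and 0.039 m) or (horizontal distance between cartridge1_mid and white_a below 0.007 m and z of cartridge1_mid in the frame of white_a between 0.028 and 0.039 m) or (horizontal distance between cartridge1_mid and white_b below 0.007 m and z of cartridge1_mid in the frame of white_b between 0.028 and 0.039 m)) and angle between each of cartridge1_mid, cartridge2_mid, cartridge3_mid, cartridge4_mid's own z axis and vertical below 0.1 rad and ((horizontal distance between cartridge2_mid and green_a below 0.007 m and z of cartridge2_mid in the frame of green_a between 0.028 and 0.039 m) or (horizontal distance between cartridge2_mid and green_b below 0.007 m and z of cartridge2_mid in the frame of green_b between 0.028 and 0.039 m) or (horizontal distance between cartridge2_mid and white_a below 0.007 m and z of cartridge2_mid in the frame of white_a between 0.028 and 0.039 m) or (horizontal distance between cartridge2_mid and white_b below 0.007 m and z of cartridge2_mid in the frame of white_b between 0.028 and 0.039 m)) and ((horizontal distance between cartridge3_mid and green_a below 0.007 m and z of cartridge3_mid in the frame of green_a between 0.028 and 0.039 m) or (horizontal distance between cartridge3_mid and green_b below 0.007 m and z of cartridge3_mid in the frame of green_b between 0.028 and 0.039 m) or (horizontal distance between cartridge3_mid and white_a below 0.007 m and z of cartridge3_mid in the frame of white_a between 0.028 and 0.039 m) or (horizontal distance between cartridge3_mid and white_b below 0.007 m and z of cartridge3_mid in the frame of white_b between 0.028 and 0.039 m)) and ((horizontal distance between cartridge4_mid and green_a below 0.007 m and z of cartridge4_mid in the frame of green_a between 0.028 and 0.039 m) or (horizontal distance between cartridge4_mid and green_b below 0.007 m and z of cartridge4_mid in the frame of green_b between 0.028 and 0.039 m) or (horizontal distance between cartridge4_mid and white_a below 0.007 m and z of cartridge4_mid in the frame of white_a between 0.028 and 0.039 m) or (horizontal distance between cartridge4_mid and white_b below 0.007 m and z of cartridge4_mid in the frame of white_b between 0.028 and 0.039 m)) and value of joint each of green_a_pan, green_b_pan above 0.0013 m and value of joint white_a_pan between 0.00025 and 0.0013 m and value of joint white_b_pan between 0.00025 and 0.0013 m); the robot touches nothing.
It fails at once if another thing on the bench (jar, weight, dosimeter, screwdriver, brush) is pushed more than 20 mm from its place (distance of any of jar_amber_mid, jar_clear_mid, weight_mid, dosimeter_mid, screwdriver_mid, brush_mid from where it was at the start of the episode above 0.02 m).
It fails at once if a cartridge is tipped over (angle between any of cartridge1_mid, cartridge2_mid, cartridge3_mid, cartridge4_mid's own z axis and vertical above 0.6 rad).
It also fails if it takes over 72 s, if anything falls off the work surface, if the arm or the gripper's body presses on something with over 40 N, if the wrist force passes 120 N, or if a joint passes its speed limit or range.

## Robot

A 6-joint arm with a two-finger parallel gripper is mounted at the origin on the work surface. World frame = base frame: x ahead of the robot, y to its left, z up, the work surface at z = 0. Lengths are in m, angles in rad, forces in N, time in s.
With the tool pointing down it reaches from about 0.3 to 0.775 m from the base axis. Payload 14.6 kg.
Tool frame: the origin (TCP) lies midway between the tips of the shut fingers; the grasp point (between the pads) lies 19 mm behind it; z points along the fingers, y is the line along which they close (so a half turn about z gives the same grasp; the last joint's range is limited). The gripper opens to 94 mm and grips with 3 to 60 N. Pads are 16 mm wide; open, the fingers measure 119 mm over their backs; the gripper's body (75 mm by 177 mm) begins 78 mm behind the grasp point.
Start: joints at [-1.362, 0.3, 1.521, -0, 1.321, -0.067], TCP at [0.15, -0.529, 0.176] pointing down, gripper open.
Joint ranges: [-3.03, 3.03], [-0.79, 2.21], [0.23, 2.52], [-1.04, 4.18], [0, 3.07], [-2.55, 2.55]. Speed limits (rad/s): [2.22, 2.22, 2.57, 3.14, 3.14, 3.14].

## Interface

Orientations are given as a 3x3 rotation matrix whose columns are the frame's x, y, z axes.
In Python, from workcell import env gives the robot as it stands.
- The arm moves only by the tool jog_arm, never from a script. Its argument "targets" is a list that holds one entry, the list of rows, each a list of 7 numbers: the shift along the tool's x, y, z in units of 20 cm (1.0 is 20 cm), then the turn, a rotation vector about the tool's x, y, z in units of 90 degrees (1.0 is 90 degrees), then the closure, from -1 (fully open) to 1 (shut), so that 0 is half open. In form: [[[tx, ty, tz, rx, ry, rz, claw], ...]]. A call has exactly 10 rows; each row is the pose to reach, as a shift and turn from the pose commanded when the call began, along the tool's axes at that moment; what a row does not reach only later rows make up. A row lasts 1/12 s, in which the tool goes at most 41.7 mm and 7.16 degrees, less where a joint would pass 70% of its speed; a pose out of reach is approached as far as the arm can. A call with a number of a shift or a turn outside -1 to 1 is refused whole. A call with a gripper value outside its range is refused whole. The fingers move at their own pace and stop on an object; "squeeze" is the grip in N (left out, the last holds). Time passes only in rows, so rows that repeat a pose let the fingers close, or fill a call up. It gives the time, the measured TCP pose, the force, the opening and the grip force at its end, in the units of the state.
- env.get_state(): the state, without advancing time (a new reading comes with each control period).
- env.snapshot(name): name is "scene" or "top" or "wrist"; returns (picture, depth): 480x640x3 uint8, red, green, blue; 480x640 float32, m along the optical axis (not along the pixel's ray), 0 where there is no reading.
- env.camera_model(name): a dict with "fov_y" (degrees; the focal length in pixels is half the picture's height over the tangent of half this angle, whatever the lens; pixels are square), "cx", "cy" (the principal point, pixels), "eye" and "rotation" of the camera in the world; the wrist camera has in their place "hand_eye" (4x4, takes a point from camera to tool coordinates, whose origin is the TCP and whose axes are the flange's). Camera axes: x right, y down, z forward; pixel columns grow to the right and rows downward; lengths in m; the calibration is good to about 2 mm. A picture is of the moment at which its call begins: read the wrist's pose just before it. camera_model takes no time and is no camera call.
- env.sign_off(): hands the job in; it is judged then, once.
The state is a dict: "t": time; "q": joint angles; "joint_vel": joint speeds; "joint_efforts": joint torques, N m; "position": TCP position; "ee_rot": TCP orientation; "force": force on the tool from outside, world axes, zero at the start; "wrist_torque": the same for the moment, N m; "opening": finger opening in m; "grasp_force": force on a finger pad.
Only numpy, scipy, OpenCV 4.12 (cv2) and the standard library are available. Lean on these libraries where they do the work, as an engineer would, in place of code of your own. Each camera call takes 0.05 s, during which the arm holds its last target. There are 200 camera calls.

## Working session

There is one attempt and no reset: what is moved stays moved. The work goes in short steps, Python scripts to look and compute and a tool call to move; the robot and the scene stay as the last step left them, time stands still between calls to the robot, and variables do not carry over. Pictures are saved under pics/ and viewed, at most 10 in all, crops included, and the job is handed in when it is done.

Besides the shell and the picture viewer there is one more tool, called as name(argument=value, ...), one argument or row to a line, values as JSON. jog_arm: Moves the arm, as the interface text tells. Its arguments: {"type":"object","properties":{"targets":{"type":"array","items":{"type":"array","items":{"type":"array","items":{"type":"number"}}}},"squeeze":{"type":"number"}},"required":["targets"]}

```bash
mkdir -p pics; cat > h.py <<'E'
import numpy as np, cv2
from workcell import env
def cam(n):
    m=env.camera_model(n); f=240/np.tan(np.radians(m['fov_y'])/2)
    if 'hand_eye' in m:
        s=env.get_state(); H=np.eye(4);H[:3,:3]=s['ee_rot'];H[:3,3]=s['position']
        T=H@np.array(m['hand_eye']); return f,m['cx'],m['cy'],T[:3,3],T[:3,:3]
    return f,m['cx'],m['cy'],np.array(m['eye']),np.array(m['rotation'])
def ray(c,u,v,z):
    f,cx,cy,e,R=c; d=R@np.array([(u-cx)/f,(v-cy)/f,1.]); return e+d*(z-e[2])/d[2]
def cloud(c,depth):
    f,cx,cy,e,R=c; v,u=np.mgrid[:480,:640]
    p=np.stack([(u-cx)/f*depth,(v-cy)/f*depth,depth],-1); return p@R.T+e
E
python3 - <<'E'
from h import *
for n in ('top','scene'):
    print(n,cam(n)); p,d=env.snapshot(n); cv2.imwrite(f'pics/{n}0.png',p[:,:,::-1]); np.savez(f'{n}0.npz',p=p,d=d)
s=env.get_state(); print(s)
print(env.camera_model('wrist'))
E
```

```text
top (np.float64(461.0018520817815), 321.6732379060608, 230.60499694374107, array([0.52899044, 0.00557781, 1.02799767]), array([[-0.02544984, -0.99936828,  0.02480637],
       [-0.99963389,  0.02566897,  0.00855557],
       [-0.00918692, -0.02457955, -0.99965566]]))
scene (np.float64(533.4383402142665), 310.892744410772, 235.3152987141628, array([1.1125866 , 0.64451776, 0.84783358]), array([[-0.74642245,  0.45531658, -0.48532498],
       [ 0.66546498,  0.50725194, -0.54758728],
       [-0.00314354, -0.73169822, -0.68162147]]))
{'t': 0.1, 'q': array([-1.36157458e+00,  3.00379665e-01,  1.52151648e+00,  3.45344328e-05,
        1.32068786e+00, -6.65912840e-02]), 'joint_vel': array([-0.00119002, -0.0023127 , -0.00409221, -0.00101723,  0.00311451,
        0.00071259]), 'joint_efforts': array([ 4.14485726e-05, -5.32644618e+01, -3.53284657e+01,  7.08971615e-02,
        2.34898907e-02, -6.33384502e-05]), 'position': array([ 0.1497385 , -0.52895416,  0.17526382]), 'ee_rot': array([[ 9.62206443e-01,  2.72321006e-01, -1.73172556e-04],
       [ 2.72321043e-01, -9.62205953e-01,  9.76684424e-04],
       [ 9.93440209e-05, -9.86930577e-04, -9.99999508e-01]]), 'force': array([ 0.16006392, -0.47341331, -0.81470012]), 'wrist_torque': array([-0.00819553, -0.05558011, -0.02953782]), 'grasp_force': 0.0, 'opening': 0.0940359715264035}
{'fov_y': 67.38800917356006, 'cx': 323.2025484268681, 'cy': 235.16180835868101, 'hand_eye': array([[-3.68573849e-04, -9.71213162e-01, -2.38211794e-01,
         6.81094970e-02],
       [ 9.99999932e-01, -3.56517846e-04, -9.36939291e-05,
         3.93308708e-04],
       [ 6.07002145e-06, -2.38211812e-01,  9.71213227e-01,
        -2.08730087e-01],
       [ 0.00000000e+00,  0.00000000e+00,  0.00000000e+00,
         1.00000000e+00]])}
```

View pics/top0.png

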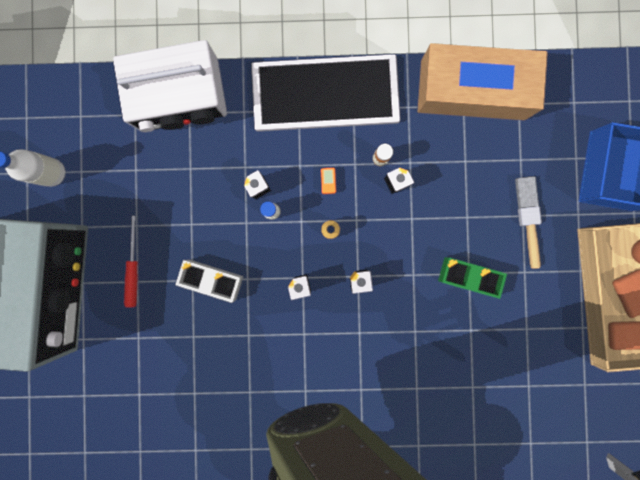

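View pics/scene0.png

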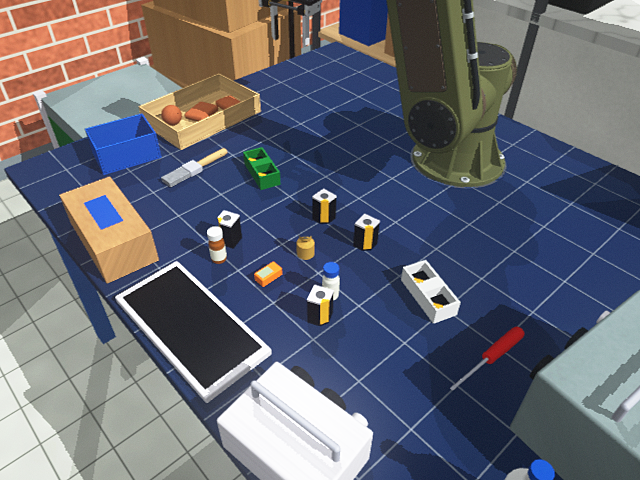

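The top view shows cartridges near (256,184), (400,180), (299,288) and (361,282). The white caddy is at (208,281), the green one at (473,277), and jars stand by the two far cartridges.

```bash
cat > m.py <<'E'
from h import *
D=np.load('top0.npz'); p,d=D['p'],D['d']; c=cam('top'); P=cloud(c,d)
hsv=cv2.cvtColor(p,cv2.COLOR_RGB2HSV); H,S,V=cv2.split(hsv)
yel=(H>15)&(H<32)&(S>120)&(V>120); wh=(S<60)&(V>110); gr=(H>45)&(H<80)&(S>120)
def rect(mask,z,ctr,r):
    m=np.zeros_like(mask,np.uint8); cv2.circle(m,ctr,r,1,-1); m&=mask.astype(np.uint8)
    v,u=np.nonzero(m); q=np.array([ray(c,a,b,z)[:2] for a,b in zip(u,v)],np.float32)
    (x,y),(w,h),a=cv2.minAreaRect(q); return (round(x,4),round(y,4)),(round(w,4),round(h,4)),a,m
def yl(z,ctr,r):
    m=np.zeros_like(yel,np.uint8); cv2.circle(m,ctr,r,1,-1); m&=yel.astype(np.uint8)
    n,l,s,ce=cv2.connectedComponentsWithStats(m); return [(ray(c,*ce[i],z)[:2].round(4),s[i,4]) for i in range(1,n) if s[i,4]>5]
for n,ct in zip('ABCD',[(256,184),(400,180),(299,288),(361,282)]):
    R=rect(wh|yel,.07,ct,17); print(n,R[:3],'z',np.median(P[...,2][R[3]>0]).round(4),'yel',yl(.07,ct,18))
for n,ct,m in (('white',(208,281),wh),('green',(473,277),gr)):
    R=rect(m|yel,.04,ct,42); print(n,R[:3],'zmax',np.percentile(P[...,2][R[3]>0],80).round(4),'yel',yl(.04,ct,40))
for n,ct in (('clear',(270,211)),('amber',(383,154)),('brass',(331,230)),('dosi',(328,180))): print(n,ray(c,*ct,.08).round(3))
k=cv2.resize(p[140:310,170:520],None,fx=2.28,fy=2.28,interpolation=cv2.INTER_CUBIC); cv2.imwrite('pics/crop.png',k[:,:,::-1])
E
python3 m.py
```

```text
A ((0.6573, 0.1568), (0.0516, 0.0513), 25.12412452697754) z 0.0698 yel [(array([0.6602, 0.1681]), np.int32(15))]
B ((0.6601, -0.1524), (0.057, 0.0574), 77.12297821044922) z 0.0697 yel [(array([ 0.6739, -0.1588]), np.int32(20))]
C ((0.4328, 0.0654), (0.0647, 0.0433), 12.659330368041992) z 0.0696 yel [(array([0.445 , 0.0802]), np.int32(14))]
D ((0.4465, -0.0638), (0.0626, 0.0502), 19.07001304626465) z 0.0695 yel [(array([ 0.4571, -0.0504]), np.int32(41))]
white ((0.4328, 0.2676), (0.1639, 0.1338), 53.99478530883789) zmax 0.0407 yel [(array([0.4856, 0.3064]), np.int32(31)), (array([0.4623, 0.2381]), np.int32(30))]
green ((0.4463, -0.3043), (0.1375, 0.0557), 72.61204528808594) zmax 0.0413 yel [(array([ 0.4773, -0.262 ]), np.int32(51)), (array([ 0.4566, -0.3316]), np.int32(50))]
clear [0.596 0.119 0.08 ]
amber [ 0.707 -0.117  0.08 ]
brass [ 0.553 -0.006  0.08 ]
dosi [ 0.657 -0.002  0.08 ]
```

View pics/crop.png

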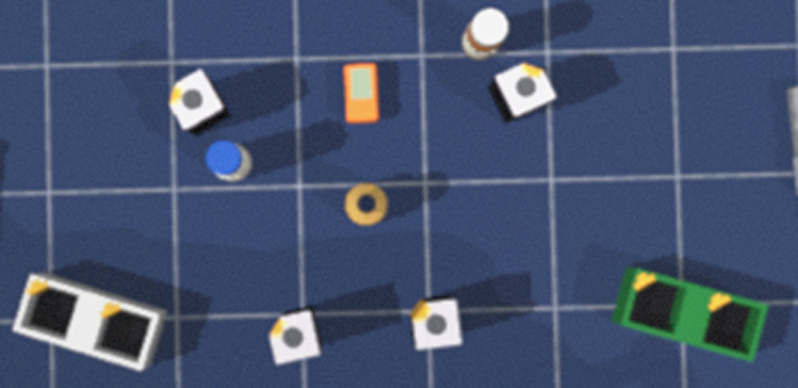

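The crop shows each cartridge's yellow cut and the yellow corner at the top-left of every pocket. The white grid lines got into the masks, so I'll gate the masks by height.

```bash
cat >> m.py <<'E'
print('-----')
Z=P[...,2]
for n,ct,z,lo,hi,r,m in [(n,ct,.07,.058,.08,18,wh|yel) for n,ct in zip('ABCD',[(256,184),(400,180),(299,288),(361,282)])]+[('white',(208,281),.04,.03,.05,42,(S<80)|yel),('green',(473,277),.04,.03,.05,42,gr|yel)]:
    m=(m&(Z>lo)&(Z<hi)).astype(np.uint8); k,l,s,ce=cv2.connectedComponentsWithStats(m)
    j=min((j for j in range(1,k) if s[j,4]>60),key=lambda j:np.hypot(*(ce[j]-ct)))
    R=rect(l==j,z,ct,r); y=yl(z,ct,r); C=np.array(R[0])
    print(n,R[:3],[(q,np.degrees(np.arctan2(*(q-C)[::-1])).round(1)-45) for q,_ in y])
E
python3 m.py | sed '1,/---/d'
```

```text
A ((0.6549, 0.152), (0.0419, 0.0404), 28.358861923217773) [(array([0.6602, 0.1681]), np.float64(26.799999999999997))]
B ((0.6581, -0.1509), (0.0401, 0.041), 24.827856063842773) [(array([ 0.6739, -0.1588]), np.float64(-71.6))]
C ((0.4366, 0.0657), (0.0406, 0.0407), 11.5525541305542) [(array([0.445 , 0.0802]), np.float64(14.899999999999999))]
D ((0.4452, -0.064), (0.0405, 0.0404), 5.6900177001953125) [(array([ 0.4571, -0.0504]), np.float64(3.799999999999997))]
white ((0.4526, 0.261), (0.1288, 0.0565), 71.24482727050781) [(array([0.4856, 0.3064]), np.float64(9.0)), (array([0.4623, 0.2381]), np.float64(-112.0))]
green ((0.4452, -0.3066), (0.1299, 0.0549), 72.91647338867188) [(array([ 0.4773, -0.262 ]), np.float64(9.299999999999997)), (array([ 0.4566, -0.3316]), np.float64(-110.5))]
```

```bash
cat >> h.py <<'E'
from scipy.spatial.transform import Rotation as Ro
def go(x,y,z,psi):
    s=env.get_state(); R=s['ee_rot']; a=np.radians(psi); c,n=np.cos(a),np.sin(a)
    T=np.array([[c,n,0],[n,-c,0],[0,0,-1.]])
    print('shift',(R.T@(np.array([x,y,z])-s['position'])/.2).round(3),'turn',(Ro.from_matrix(R.T@T).as_rotvec()/(np.pi/2)).round(3),
      't',s['t'],'F',s['force'].round(2),'open',round(s['opening'],4),'pos',s['position'].round(4))
E
python3 -c "
from h import *
go(.4452,-.064,.176,95.7)"
```

```text
shift [ 2.055e+00 -1.835e+00 -2.000e-03] turn [-0.    -0.    -0.888] t 0.1 F [ 0.16 -0.47 -0.81] open 0.094 pos [ 0.1497 -0.529   0.1753]
```

jog_arm(
  targets=[
    [[1.0, -0.9, 0, 0, 0, 0, -0.3], [1.0, -0.9, 0, 0, 0, 0, -0.3], [1.0, -0.9, 0, 0, 0, 0, -0.3], [1.0, -0.9, 0, 0, 0, 0, -0.3], [1.0, -0.9, 0, 0, 0, 0, -0.3], [1.0, -0.9, 0, 0, 0, 0, -0.3], [1.0, -0.9, 0, 0, 0, 0, -0.3], [1.0, -0.9, 0, 0, 0, 0, -0.3], [1.0, -0.9, 0, 0, 0, 0, -0.3], [1.0, -0.9, 0, 0, 0, 0, -0.3]],
  ],
  squeeze=40,
)

```text
t: 0.93
position: [0.2929, -0.302, 0.1757]
ee_rot: [[0.962, 0.272, -0.0], [0.272, -0.962, 0.0], [-0.0, -0.0, -1.0]]
force: [0.5, -0.1, -0.5]
opening: 0.061
grasp_force: 0.0
```

jog_arm(
  targets=[
    [[1.0, -0.9, 0, 0, 0, -0.88, -0.3], [1.0, -0.9, 0, 0, 0, -0.88, -0.3], [1.0, -0.9, 0, 0, 0, -0.88, -0.3], [1.0, -0.9, 0, 0, 0, -0.88, -0.3], [1.0, -0.9, 0, 0, 0, -0.88, -0.3], [1.0, -0.9, 0, 0, 0, -0.88, -0.3], [1.0, -0.9, 0, 0, 0, -0.88, -0.3], [1.0, -0.9, 0, 0, 0, -0.88, -0.3], [1.0, -0.9, 0, 0, 0, -0.88, -0.3], [1.0, -0.9, 0, 0, 0, -0.88, -0.3]],
  ],
)

```text
t: 1.77
position: [0.4368, -0.0746, 0.1754]
ee_rot: [[0.039, 0.999, -0.001], [0.999, -0.039, 0.0], [0.0, -0.001, -1.0]]
force: [0.3, 0.1, 0.6]
opening: 0.0608
grasp_force: 0.0
```

```bash
python3 -c "
from h import *
go(.4452,-.064,.176,95.7)
p,d=env.snapshot('wrist'); cv2.imwrite('pics/w1.png',p[:,:,::-1]); np.savez('w1.npz',p=p,d=d)
c=cam('wrist'); P=cloud(c,d); hsv=cv2.cvtColor(p,cv2.COLOR_RGB2HSV); S,V=hsv[...,1],hsv[...,2]; print(P[240,320])
m=((P[...,2]>.06)&(P[...,2]<.08)&(d>0)).astype(np.uint8)
n,l,s,ce=cv2.connectedComponentsWithStats(m)
for j in range(1,n):
  if s[j,4]>300:
    v,u=np.nonzero(l==j); q=np.array([ray(c,a,b,.07)[:2] for a,b in zip(u,v)],np.float32); print(ce[j],s[j,4],cv2.minAreaRect(q))
"
```

```text
shift [ 0.055  0.04  -0.003] turn [-0.001 -0.    -0.088] t 1.7667 F [0.34 0.13 0.63] open 0.0608 pos [ 0.4368 -0.0746  0.1754]
[ 4.31527664e-01 -1.06155518e-01  2.07310512e-04]
[313.32932783  56.0965077 ] 2663 ((0.4331262409687042, 0.06479115784168243), (0.039890438318252563, 0.04164004698395729), 12.267475128173828)
[329.53285421 214.37268994] 1948 ((0.44267702102661133, -0.06420942395925522), (0.03994206711649895, 0.04122162610292435), 6.289914608001709)
[614.25976562 257.41992188] 512 ((0.7021981477737427, -0.11389128118753433), (0.03127557411789894, 0.02606690302491188), 69.60166931152344)
[559.47044776 290.73253731] 1675 ((0.6546961665153503, -0.14827410876750946), (0.04378526285290718, 0.0465800017118454), 24.715330123901367)
```

View pics/w1.png

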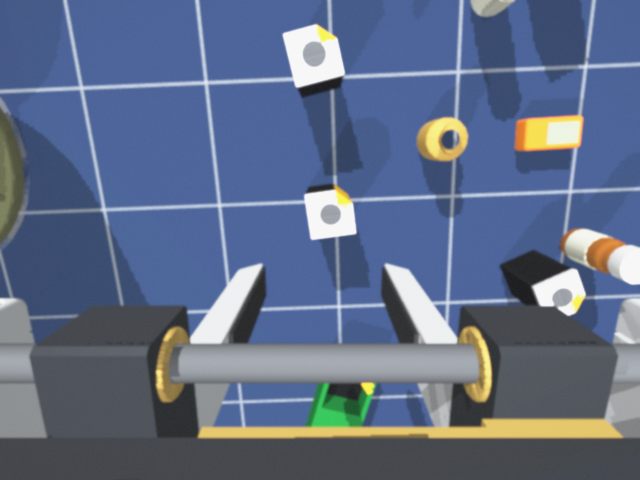

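The wrist view shows cartridge D at (330,214) and C at (313,56). The wrist camera places things about 3 mm lower in x than the top camera does.

```bash
python3 -c "
from h import *
go(.4427,-.0642,.033,96)"
```

```text
shift [0.054 0.029 0.712] turn [-0.    -0.    -0.086] t 1.8167 F [-0.32 -0.07  0.09] open 0.061 pos [ 0.4367 -0.0748  0.1754]
```

jog_arm(
  targets=[
    [[0.054, 0.029, 0, 0, 0, -0.086, -0.3], [0.054, 0.029, 0, 0, 0, -0.086, -0.3], [0.054, 0.029, 0.2, 0, 0, -0.086, -0.3], [0.054, 0.029, 0.4, 0, 0, -0.086, -0.3], [0.054, 0.029, 0.55, 0, 0, -0.086, -0.3], [0.054, 0.029, 0.65, 0, 0, -0.086, -0.3], [0.054, 0.029, 0.71, 0, 0, -0.086, -0.3], [0.054, 0.029, 0.71, 0, 0, -0.086, -0.3], [0.054, 0.029, 0.71, 0, 0, -0.086, 0.2], [0.054, 0.029, 0.71, 0, 0, -0.086, 0.6]],
  ],
)

```text
t: 2.65
position: [0.4434, -0.064, 0.0347]
ee_rot: [[-0.087, 0.996, 0.001], [0.996, 0.087, -0.0], [-0.0, 0.001, -1.0]]
force: [-0.0, 0.3, 0.4]
opening: 0.0514
grasp_force: 0.0
```

jog_arm(
  targets=[
    [[0, 0, 0, 0, 0, 0, 0.8], [0, 0, 0, 0, 0, 0, 0.8], [0, 0, 0, 0, 0, 0, 0.8], [0, 0, 0, 0, 0, 0, 0.8], [0, 0, -0.1, 0, 0, 0, 0.8], [0, 0, -0.3, 0, 0, 0, 0.8], [0, 0, -0.5, 0, 0, 0, 0.8], [0, 0, -0.65, 0, 0, 0, 0.8], [0, 0, -0.7, 0, 0, 0, 0.8], [0, 0, -0.7, 0, 0, 0, 0.8]],
  ],
)

```text
t: 3.48
position: [0.4439, -0.0636, 0.1759]
ee_rot: [[-0.09, 0.996, 0.004], [0.996, 0.09, -0.001], [-0.001, 0.004, -1.0]]
force: [0.7, 0.7, -1.0]
opening: 0.0391
grasp_force: 40.0
```

```bash
python3 -c "
from h import *
F=[]
for i in range(3): env.snapshot('wrist'); F.append(env.get_state()['force'].round(2))
print(F)
go(.4558-.003,-.2722,.173,72.9); go(.4346-.003,-.3410,.173,72.9); go(.4642-.003,.2951,.173,71.2)
go(.42,-.43,.173,72.9)"
```

```text
[array([ 0.38,  0.04, -1.31]), array([-0.24,  0.91, -1.8 ]), array([-0.61,  0.68, -0.91])]
shift [-1.046 -0.041 -0.006] turn [-0.002 -0.     0.247] t 3.6333 F [-0.61  0.68 -0.91] open 0.0393 pos [ 0.4421 -0.0632  0.1719]
shift [-1.379 -0.177 -0.006] turn [-0.002 -0.     0.247] t 3.6333 F [-0.61  0.68 -0.91] open 0.0393 pos [ 0.4421 -0.0632  0.1719]
shift [ 1.776  0.256 -0.005] turn [-0.002 -0.     0.266] t 3.6333 F [-0.61  0.68 -0.91] open 0.0393 pos [ 0.4421 -0.0632  0.1719]
shift [-1.817 -0.275 -0.006] turn [-0.002 -0.     0.247] t 3.6333 F [-0.61  0.68 -0.91] open 0.0393 pos [ 0.4421 -0.0632  0.1719]
```

D is empty (about 1.2 N), so it goes to the white caddy. I'll first view that caddy with the wrist camera.

```bash
cat >> h.py <<'E'
def caddy(name):
    c=cam('wrist'); p,d=env.snapshot('wrist'); P=cloud(c,d); cv2.imwrite(f'pics/{name}.png',p[:,:,::-1])
    hsv=cv2.cvtColor(p,cv2.COLOR_RGB2HSV); H,S,V=cv2.split(hsv); yel=(H>15)&(H<33)&(S>110)&(V>110)
    col=(H>45)&(H<80)&(S>100) if 'green' in name else (S<80)
    m=((col|yel)&(P[...,2]>.033)&(P[...,2]<.047)&(d>0)).astype(np.uint8)
    m=cv2.morphologyEx(m,cv2.MORPH_OPEN,np.ones((3,3)))
    n,l,s,ce=cv2.connectedComponentsWithStats(m)
    for j in range(1,n):
        if s[j,4]>500:
            v,u=np.nonzero(l==j); q=np.array([ray(c,a,b,.04)[:2] for a,b in zip(u,v)],np.float32)
            print('px',ce[j].round(),s[j,4],np.median(P[...,2][l==j]).round(4),cv2.minAreaRect(q))
E
python3 -c "
from h import *
go(.422,.181,.173,71.2)"
```

```text
shift [ 1.225  0.009 -0.004] turn [-0.002 -0.     0.266] t 3.6333 F [-0.61  0.68 -0.91] open 0.0393 pos [ 0.4421 -0.0632  0.1719]
```

jog_arm(
  targets=[
    [[0.2, 0, 0, 0, 0, 0, 0.8], [0.4, 0, 0, 0, 0, 0, 0.8], [0.6, 0, 0, 0, 0, 0, 0.8], [0.8, 0, 0, 0, 0, 0, 0.8], [1.0, 0, 0, 0, 0, 0.05, 0.8], [1.0, 0.01, 0, 0, 0, 0.1, 0.8], [1.0, 0.01, 0, 0, 0, 0.15, 0.8], [1.0, 0.01, 0, 0, 0, 0.2, 0.8], [1.0, 0.01, 0, 0, 0, 0.266, 0.8], [1.0, 0.01, 0, 0, 0, 0.266, 0.8]],
  ],
)

```text
t: 4.47
position: [0.4261, 0.1359, 0.1719]
ee_rot: [[0.326, 0.945, -0.003], [0.945, -0.326, -0.001], [-0.002, -0.003, -1.0]]
force: [0.0, 0.4, -1.7]
opening: 0.0393
grasp_force: 40.0
```

```bash
python3 -c "
from h import *
go(.422,.181,.173,71.2)
caddy('white1')"
```

```text
shift [ 0.206 -0.093 -0.006] turn [-0.002  0.001 -0.003] t 4.4667 F [ 0.03  0.44 -1.65] open 0.0393 pos [0.4261 0.1359 0.1719]
px [304.  74.] 4433 0.0399 ((0.44960907101631165, 0.26067304611206055), (0.12437765300273895, 0.054734937846660614), 71.34580993652344)
```

View pics/white1.png

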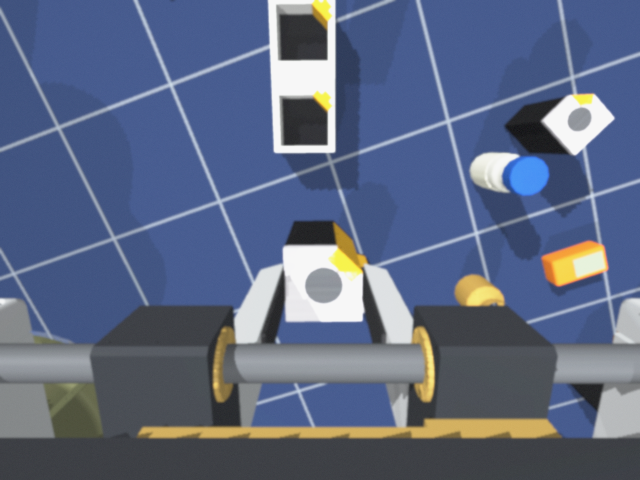

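The held cartridge's lid is at (323,285) with its yellow cut at top right, matching the pockets at (303,30) and (303,120). I'll measure the cartridge offset in the hand.

```bash
cat >> h.py <<'E'
def held(hz=.037):
    c=cam('wrist'); s=env.get_state(); p,d=env.snapshot('wrist'); P=cloud(c,d); S=cv2.cvtColor(p,cv2.COLOR_RGB2HSV)[...,1]; H=cv2.cvtColor(p,cv2.COLOR_RGB2HSV)[...,0]
    T=(P-s['position'])@s['ee_rot']; m=(abs(T[...,0])<.035)&(abs(T[...,1])<.03)&(T[...,2]<-.025)&(T[...,2]>-.05)&(d>0); m[int(335):]=0
    print('lid h',np.median(-T[...,2][m]).round(4)); h=np.median(T[...,2][m]); m&=abs(T[...,2]-h)<.006
    q=np.array([(ray(c,u,v,s['position'][2]-h)-s['position'])@s['ee_rot'] for v,u in zip(*np.nonzero(m))],np.float32)[:,:2]
    print('lid in tool',cv2.minAreaRect(q),np.percentile(q,[0.5,99.5],axis=0).round(4).tolist())
E
python3 -c "
from h import *
held()
go(.4615,.296,.135,71.35)"
```

```text
lid h 0.0353Traceback (most recent call last):
  File "<string>", line 3, in <module>
    held()
    ~~~~^^
  File "h.py", line 36, in held
    print('lid in tool',cv2.minAreaRect(q),np.percentile(q,[0.5,99.5],axis=0).round(4).tolist())
                        ~~~~~~~~~~~~~~~^^^
cv2.error: OpenCV(4.12.0) /io/opencv/modules/imgproc/src/convhull.cpp:143: error: (-215:Assertion failed) total >= 0 && (depth == CV_32F || depth == CV_32S) in function 'convexHull'
```

```bash
sed -i 's/cv2.minAreaRect(q),np.perc/cv2.minAreaRect(np.ascontiguousarray(q)),np.perc/' h.py; python3 -c "
from h import *
held()
go(.4615,.296,.135,71.35)"
```

```text
lid h 0.0353
lid in tool ((-0.0002477876842021942, 0.00023743323981761932), (0.06154927611351013, 0.0415421798825264), 89.97461700439453) [[-0.021, -0.0269], [0.0205, 0.0264]]
shift [ 0.815 -0.089  0.188] turn [-0.001  0.001  0.001] t 4.6167 F [-1.46 -0.16 -0.27] open 0.0394 pos [0.4265 0.1359 0.1727]
```

jog_arm(
  targets=[
    [[0.2, -0.03, 0, 0, 0, 0, 0.8], [0.4, -0.05, 0, 0, 0, 0, 0.8], [0.6, -0.07, 0, 0, 0, 0, 0.8], [0.75, -0.09, 0.1, 0, 0, 0, 0.8], [0.815, -0.09, 0.2, 0, 0, 0, 0.8], [0.815, -0.09, 0.3, 0, 0, 0, 0.8], [0.815, -0.09, 0.4, 0, 0, 0, 0.8], [0.815, -0.09, 0.4, 0, 0, 0, 0.8], [0.815, -0.09, 0.4, 0, 0, 0, 0.8], [0.815, -0.09, 0.4, 0, 0, 0, 0.8]],
  ],
)

```text
t: 5.45
position: [0.4628, 0.2962, 0.0948]
ee_rot: [[0.321, 0.947, 0.001], [0.947, -0.321, 0.001], [0.001, 0.001, -1.0]]
force: [0.2, -0.0, -0.7]
opening: 0.0394
grasp_force: 40.0
```

```bash
python3 -c "
from h import *
go(.4615,.296,.05,71.35)
env.snapshot('wrist');go(.4615,.296,.05,71.35)"
```

```text
shift [-0.003 -0.006  0.224] turn [ 0.    -0.001 -0.001] t 5.45 F [ 0.19 -0.04 -0.68] open 0.0394 pos [0.4628 0.2962 0.0948]
shift [-0.004 -0.007  0.226] turn [ 0.001 -0.001 -0.001] t 5.5 F [ 0.19 -0.19 -0.24] open 0.0394 pos [0.463  0.2963 0.0952]
```

jog_arm(
  targets=[
    [[-0.004, -0.007, 0, 0, 0, 0, 0.8], [-0.004, -0.007, 0.04, 0, 0, 0, 0.8], [-0.004, -0.007, 0.08, 0, 0, 0, 0.8], [-0.004, -0.007, 0.12, 0, 0, 0, 0.8], [-0.004, -0.007, 0.15, 0, 0, 0, 0.8], [-0.004, -0.007, 0.18, 0, 0, 0, 0.8], [-0.004, -0.007, 0.2, 0, 0, 0, 0.8], [-0.004, -0.007, 0.22, 0, 0, 0, 0.8], [-0.004, -0.007, 0.22, 0, 0, 0, 0.8], [-0.004, -0.007, 0.22, 0, 0, 0, 0.8]],
  ],
)

```text
t: 6.33
position: [0.4608, 0.2959, 0.0498]
ee_rot: [[0.322, 0.947, 0.0], [0.947, -0.322, 0.0], [0.0, 0.0, -1.0]]
force: [0.5, -0.1, -1.9]
opening: 0.0391
grasp_force: 40.0
```

jog_arm(
  targets=[
    [[0, 0, 0, 0, 0, 0, 0.0], [0, 0, 0, 0, 0, 0, -0.3], [0, 0, 0, 0, 0, 0, -0.3], [0, 0, 0, 0, 0, 0, -0.3], [0, 0, -0.1, 0, 0, 0, -0.3], [0, 0, -0.25, 0, 0, 0, -0.3], [0, 0, -0.4, 0, 0, 0, -0.3], [0, 0, -0.63, 0, 0, 0, -0.3], [0, 0, -0.63, 0, 0, 0, -0.3], [0, 0, -0.63, 0, 0, 0, -0.3]],
  ],
)

```text
t: 7.17
position: [0.4617, 0.2964, 0.1784]
ee_rot: [[0.322, 0.947, 0.004], [0.947, -0.322, 0.002], [0.004, 0.003, -1.0]]
force: [-0.1, 1.0, -1.2]
opening: 0.0616
grasp_force: 0.0
```

```bash
python3 -c "
from h import *
go(.4333,.06,.176,101.9)"
```

```text
shift [-1.165  0.246  0.009] turn [ 0.003 -0.002 -0.341] t 7.1667 F [-0.05  0.96 -1.23] open 0.0616 pos [0.4617 0.2964 0.1784]
```

jog_arm(
  targets=[
    [[-0.2, 0.05, 0, 0, 0, -0.05, -0.3], [-0.4, 0.1, 0, 0, 0, -0.1, -0.3], [-0.6, 0.15, 0, 0, 0, -0.15, -0.3], [-0.8, 0.2, 0, 0, 0, -0.2, -0.3], [-1.0, 0.24, 0, 0, 0, -0.27, -0.3], [-1.0, 0.24, 0, 0, 0, -0.34, -0.3], [-1.0, 0.24, 0, 0, 0, -0.34, -0.3], [-1.0, 0.24, 0, 0, 0, -0.34, -0.3], [-1.0, 0.24, 0, 0, 0, -0.34, -0.3], [-1.0, 0.24, 0, 0, 0, -0.34, -0.3]],
  ],
)

```text
t: 8.0
position: [0.4417, 0.0919, 0.1753]
ee_rot: [[-0.204, 0.979, -0.001], [0.979, 0.204, -0.0], [0.0, -0.001, -1.0]]
force: [0.1, 0.4, -0.1]
opening: 0.0611
grasp_force: 0.0
```

```bash
python3 -c "
from h import *
go(.4333,.065,.033,102)"
```

```text
shift [-0.123 -0.068  0.711] turn [-0.    -0.    -0.003] t 8.0 F [ 0.06  0.37 -0.11] open 0.0611 pos [0.4417 0.0919 0.1753]
```

jog_arm(
  targets=[
    [[-0.123, -0.068, 0, 0, 0, 0, -0.3], [-0.123, -0.068, 0.1, 0, 0, 0, -0.3], [-0.123, -0.068, 0.25, 0, 0, 0, -0.3], [-0.123, -0.068, 0.4, 0, 0, 0, -0.3], [-0.123, -0.068, 0.55, 0, 0, 0, -0.3], [-0.123, -0.068, 0.65, 0, 0, 0, -0.3], [-0.123, -0.068, 0.71, 0, 0, 0, -0.3], [-0.123, -0.068, 0.71, 0, 0, 0, -0.3], [-0.123, -0.068, 0.71, 0, 0, 0, 0.2], [-0.123, -0.068, 0.71, 0, 0, 0, 0.6]],
  ],
)

```text
t: 8.83
position: [0.4341, 0.0646, 0.0345]
ee_rot: [[-0.205, 0.979, 0.001], [0.979, 0.205, 0.0], [-0.0, 0.001, -1.0]]
force: [0.3, 0.4, 0.3]
opening: 0.0512
grasp_force: 0.0
```

jog_arm(
  targets=[
    [[0, 0, 0, 0, 0, 0, 0.8], [0, 0, 0, 0, 0, 0, 0.8], [0, 0, 0, 0, 0, 0, 0.8], [0, 0, 0, 0, 0, 0, 0.8], [0, 0, -0.1, 0, 0, 0, 0.8], [0, 0, -0.3, 0, 0, 0, 0.8], [0, 0, -0.5, 0, 0, 0, 0.8], [0, 0, -0.65, 0, 0, 0, 0.8], [0, 0, -0.7, 0, 0, 0, 0.8], [0, 0, -0.7, 0, 0, 0, 0.8]],
  ],
)

```text
t: 9.67
position: [0.4344, 0.0642, 0.1758]
ee_rot: [[-0.205, 0.979, 0.004], [0.979, 0.205, 0.0], [-0.001, 0.004, -1.0]]
force: [0.7, -0.6, -2.2]
opening: 0.0392
grasp_force: 40.0
```

```bash
python3 -c "
from h import *
held()
F=[]
for i in range(3): env.snapshot('wrist'); F.append(env.get_state()['force'].round(2))
print(F)
print('green view');go(.4422-.025,-.307-.08,.173,72.9); go(.4385,.2278,.094,71.35)"
```

```text
lid h 0.0356
lid in tool ((0.002579018473625183, -6.6390261054039e-05), (0.041735418140888214, 0.06145685538649559), 0.1536632776260376) [[-0.0183, -0.0269], [0.023, 0.0266]]
[array([ 0.11,  0.72, -1.93]), array([-0.41, -0.3 , -1.21]), array([ 0.86, -0.39, -1.46])]
green view
shift [-2.192 -0.538 -0.005] turn [-0.002  0.     0.321] t 9.8667 F [ 0.86 -0.39 -1.46] open 0.0391 pos [0.4327 0.0641 0.1718]
shift [0.795 0.197 0.389] turn [-0.002  0.     0.339] t 9.8667 F [ 0.86 -0.39 -1.46] open 0.0391 pos [0.4327 0.0641 0.1718]
```

C is also empty (about 1.5 N). It sits 2.6 mm forward in the hand, so I'll allow for that.

jog_arm(
  targets=[
    [[0.2, 0.05, 0, 0, 0, 0.07, 0.8], [0.4, 0.1, 0, 0, 0, 0.14, 0.8], [0.6, 0.15, 0, 0, 0, 0.21, 0.8], [0.75, 0.19, 0, 0, 0, 0.28, 0.8], [0.784, 0.191, 0.1, 0, 0, 0.339, 0.8], [0.784, 0.191, 0.2, 0, 0, 0.339, 0.8], [0.784, 0.191, 0.3, 0, 0, 0.339, 0.8], [0.784, 0.191, 0.39, 0, 0, 0.339, 0.8], [0.784, 0.191, 0.39, 0, 0, 0.339, 0.8], [0.784, 0.191, 0.39, 0, 0, 0.339, 0.8]],
  ],
)

```text
t: 10.7
position: [0.438, 0.2251, 0.0945]
ee_rot: [[0.32, 0.947, -0.003], [0.947, -0.32, -0.001], [-0.002, -0.003, -1.0]]
force: [-0.4, -0.0, -1.2]
opening: 0.0396
grasp_force: 40.0
```

```bash
python3 -c "
from h import *
env.snapshot('wrist');go(.4377,.2253,.05,71.35)"
```

```text
shift [-0.002 -0.004  0.228] turn [-0.001  0.    -0.   ] t 10.75 F [-0.61  0.08 -0.76] open 0.0396 pos [0.4387 0.2254 0.0956]
```

jog_arm(
  targets=[
    [[-0.002, -0.002, 0, 0, 0, 0, 0.8], [-0.002, -0.002, 0.04, 0, 0, 0, 0.8], [-0.002, -0.002, 0.08, 0, 0, 0, 0.8], [-0.002, -0.002, 0.12, 0, 0, 0, 0.8], [-0.002, -0.002, 0.15, 0, 0, 0, 0.8], [-0.002, -0.002, 0.18, 0, 0, 0, 0.8], [-0.002, -0.002, 0.2, 0, 0, 0, 0.8], [-0.002, -0.002, 0.225, 0, 0, 0, 0.8], [-0.002, -0.002, 0.225, 0, 0, 0, 0.8], [-0.002, -0.002, 0.225, 0, 0, 0, 0.8]],
  ],
)

```text
t: 11.58
position: [0.4383, 0.2252, 0.0506]
ee_rot: [[0.32, 0.947, -0.0], [0.947, -0.32, -0.0], [-0.0, -0.0, -1.0]]
force: [0.3, 0.1, -1.8]
opening: 0.0393
grasp_force: 40.0
```

jog_arm(
  targets=[
    [[0, 0, 0, 0, 0, 0, 0.0], [0, 0, 0, 0, 0, 0, -0.3], [0, 0, 0, 0, 0, 0, -0.3], [0, 0, 0, 0, 0, 0, -0.3], [0, 0, -0.1, 0, 0, 0, -0.3], [0, 0, -0.25, 0, 0, 0, -0.3], [0, 0, -0.4, 0, 0, 0, -0.2], [0, 0, -0.63, 0, 0, 0, -0.2], [0, 0, -0.63, 0, 0, 0, -0.2], [0, 0, -0.63, 0, 0, 0, -0.2]],
  ],
)

```text
t: 12.42
position: [0.4393, 0.2256, 0.1792]
ee_rot: [[0.32, 0.947, 0.005], [0.947, -0.32, 0.002], [0.003, 0.004, -1.0]]
force: [0.8, 0.3, -1.2]
opening: 0.0564
grasp_force: 0.0
```

```bash
python3 -c "
from h import *
go(.666,.126,.176,118.4)"
```

```text
shift [-0.109  1.233  0.021] turn [ 0.003 -0.001 -0.523] t 12.4167 F [ 0.77  0.35 -1.22] open 0.0564 pos [0.4393 0.2256 0.1792]
```

jog_arm(
  targets=[
    [[-0.02, 0.2, 0, 0, 0, -0.07, -0.2], [-0.04, 0.4, 0, 0, 0, -0.14, -0.2], [-0.06, 0.6, 0, 0, 0, -0.21, -0.2], [-0.08, 0.8, 0, 0, 0, -0.28, -0.2], [-0.1, 1.0, 0, 0, 0, -0.35, -0.2], [-0.11, 1.0, 0, 0, 0, -0.42, -0.2], [-0.11, 1.0, 0, 0, 0, -0.52, -0.2], [-0.11, 1.0, 0, 0, 0, -0.52, -0.2], [-0.11, 1.0, 0, 0, 0, -0.52, -0.2], [-0.11, 1.0, 0, 0, 0, -0.52, -0.2]],
  ],
)

```text
t: 13.25
position: [0.6203, 0.1402, 0.1754]
ee_rot: [[-0.47, 0.883, -0.002], [0.883, 0.47, -0.0], [0.001, -0.002, -1.0]]
force: [-0.5, 0.7, -0.4]
opening: 0.0568
grasp_force: 0.0
```

```bash
cat >> h.py <<'E'
def carts():
    c=cam('wrist'); p,d=env.snapshot('wrist'); P=cloud(c,d); m=((P[...,2]>.06)&(P[...,2]<.08)&(d>0)).astype(np.uint8)
    n,l,s,ce=cv2.connectedComponentsWithStats(m)
    for j in range(1,n):
        if s[j,4]>300:
            v,u=np.nonzero(l==j); q=np.array([ray(c,a,b,.07)[:2] for a,b in zip(u,v)],np.float32); print(ce[j].round(),s[j,4],cv2.minAreaRect(q))
    return p
E
python3 -c "
from h import *
p=carts(); go(.652,.152,.176,118.4)
print(cam('wrist')[3])
c=cam('wrist')
hsv=cv2.cvtColor(p,cv2.COLOR_RGB2HSV);m=((hsv[...,0]>105)&(hsv[...,0]<118)&(hsv[...,1]>180)&(hsv[...,2]>150)).astype(np.uint8)
n,l,s,ce=cv2.connectedComponentsWithStats(m);j=1+s[1:,4].argmax();print('cap?',ce[j],s[j],ray(c,*ce[j],.08))
cv2.imwrite('pics/a1.png',p[:,:,::-1])"
```

```text
[190.  43.] 603 ((0.456186980009079, 0.2227129489183426), (0.016197623685002327, 0.04353902488946915), 0.011741844937205315)
[595. 153.] 4696 ((0.7934004664421082, 0.3043277859687805), (0.035622186958789825, 0.17537938058376312), 10.525727272033691)
[362. 231.] 1901 ((0.6532581448554993, 0.15323083102703094), (0.04044383391737938, 0.040429987013339996), 28.014986038208008)
shift [-0.023  0.167 -0.001] turn [-0.001 -0.    -0.004] t 13.3 F [ 0.02  0.3  -0.34] open 0.0564 pos [0.6204 0.1403 0.1758]
[0.5875945  0.20059458 0.38453519]
cap? [292.97961264 233.60244648] [276 216  35  36 981] [0.59860422 0.12337956 0.08      ]
```

View pics/a1.png

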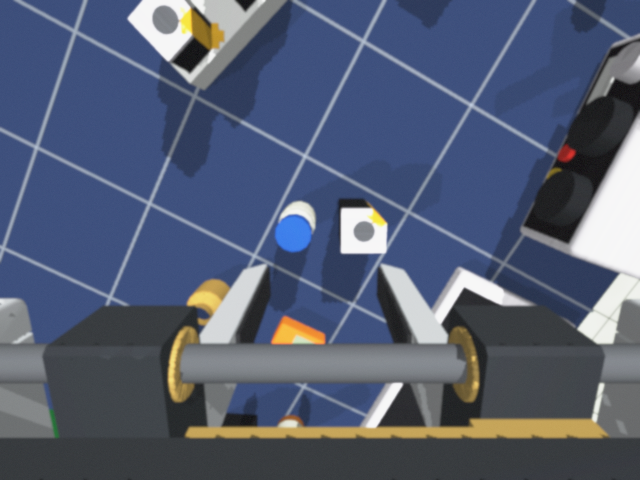

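A sits at (362,231) and the jar's blue cap at (293,234). The jar lies on the gripper's closing axis, so I'll use a narrower opening.

```bash
python3 -c "
from h import *
go(.6542,.1537,.033,118.0)"
```

```text
shift [-0.021  0.182  0.714] turn [-0.001 -0.     0.   ] t 13.3 F [ 0.02  0.3  -0.34] open 0.0564 pos [0.6204 0.1403 0.1758]
```

jog_arm(
  targets=[
    [[-0.021, 0.182, 0, 0, 0, 0, -0.1], [-0.021, 0.182, 0, 0, 0, 0, -0.1], [-0.021, 0.182, 0.1, 0, 0, 0, -0.1], [-0.021, 0.182, 0.25, 0, 0, 0, -0.1], [-0.021, 0.182, 0.4, 0, 0, 0, -0.1], [-0.021, 0.182, 0.52, 0, 0, 0, -0.1], [-0.021, 0.182, 0.65, 0, 0, 0, -0.1], [-0.021, 0.182, 0.71, 0, 0, 0, -0.1], [-0.021, 0.182, 0.71, 0, 0, 0, -0.1], [-0.021, 0.182, 0.71, 0, 0, 0, 0.2]],
  ],
)

```text
t: 14.13
position: [0.655, 0.1538, 0.0353]
ee_rot: [[-0.471, 0.882, 0.0], [0.882, 0.471, 0.0], [-0.0, 0.0, -1.0]]
force: [0.2, -0.8, 0.9]
opening: 0.0479
grasp_force: 0.0
```

jog_arm(
  targets=[
    [[0, 0, 0, 0, 0, 0, 0.6], [0, 0, 0, 0, 0, 0, 0.8], [0, 0, 0, 0, 0, 0, 0.8], [0, 0, 0, 0, 0, 0, 0.8], [0, 0, -0.1, 0, 0, 0, 0.8], [0, 0, -0.3, 0, 0, 0, 0.8], [0, 0, -0.5, 0, 0, 0, 0.8], [0, 0, -0.65, 0, 0, 0, 0.8], [0, 0, -0.7, 0, 0, 0, 0.8], [0, 0, -0.7, 0, 0, 0, 0.8]],
  ],
)

```text
t: 14.97
position: [0.6557, 0.1539, 0.1774]
ee_rot: [[-0.471, 0.882, 0.005], [0.882, 0.471, 0.001], [-0.001, 0.004, -1.0]]
force: [1.1, 0.3, -4.5]
opening: 0.0389
grasp_force: 40.0
```

```bash
python3 -c "
from h import *
held()
F=[]
for i in range(3): env.snapshot('wrist'); F.append(env.get_state()['force'].round(2))
print(F)
print('green view');go(.4422-.028,-.307-.09,.173,72.9)"
```

```text
lid h 0.0336
lid in tool ((0.0006861742585897446, -0.00015228986740112305), (0.0418207123875618, 0.06109479442238808), 0.09635872393846512) [[-0.0197, -0.0263], [0.0211, 0.0252]]
[array([ 0.29, -0.41, -5.26]), array([-0.39, -0.21, -4.58]), array([-0.55,  0.2 , -4.36])]
green view
shift [-1.864e+00 -2.354e+00  1.000e-03] turn [-0.003  0.     0.502] t 15.1667 F [-0.55  0.2  -4.36] open 0.0389 pos [0.6538 0.1536 0.1716]
```

A is loaded (about 4.7 N). Next I'll view the green caddy from its far side.

jog_arm(
  targets=[
    [[-0.15, -0.19, 0, 0, 0, 0, 0.8], [-0.3, -0.38, 0, 0, 0, 0, 0.8], [-0.45, -0.57, 0, 0, 0, 0, 0.8], [-0.6, -0.76, 0, 0, 0, 0, 0.8], [-0.7, -0.88, 0, 0, 0, 0, 0.8], [-0.79, -1.0, 0, 0, 0, 0, 0.8], [-0.79, -1.0, 0, 0, 0, 0, 0.8], [-0.79, -1.0, 0, 0, 0, 0, 0.8], [-0.79, -1.0, 0, 0, 0, 0, 0.8], [-0.79, -1.0, 0, 0, 0, 0, 0.8]],
  ],
)

```text
t: 16.0
position: [0.553, -0.0788, 0.1739]
ee_rot: [[-0.472, 0.882, -0.001], [0.882, 0.472, 0.0], [0.001, -0.001, -1.0]]
force: [0.7, 0.2, -4.8]
opening: 0.0389
grasp_force: 40.4
```

jog_arm(
  targets=[
    [[-0.15, -0.19, 0, 0, 0, 0, 0.8], [-0.3, -0.38, 0, 0, 0, 0.05, 0.8], [-0.45, -0.57, 0, 0, 0, 0.1, 0.8], [-0.6, -0.76, 0, 0, 0, 0.17, 0.8], [-0.7, -0.88, 0, 0, 0, 0.24, 0.8], [-0.79, -1.0, 0, 0, 0, 0.31, 0.8], [-0.79, -1.0, 0, 0, 0, 0.38, 0.8], [-0.79, -1.0, 0, 0, 0, 0.45, 0.8], [-0.79, -1.0, 0, 0, 0, 0.5, 0.8], [-0.79, -1.0, 0, 0, 0, 0.5, 0.8]],
  ],
)

```text
t: 16.83
position: [0.4515, -0.3127, 0.1741]
ee_rot: [[0.293, 0.956, -0.001], [0.956, -0.293, 0.001], [0.0, -0.001, -1.0]]
force: [0.2, 0.4, -5.0]
opening: 0.0387
grasp_force: 40.0
```

```bash
python3 -c "
from h import *
go(.4422-.028,-.307-.09,.173,72.9)"
```

```text
shift [-0.458 -0.055  0.006] turn [-0.    -0.     0.001] t 16.8333 F [ 0.17  0.41 -4.98] open 0.0387 pos [ 0.4515 -0.3127  0.1741]
```

jog_arm(
  targets=[
    [[-0.15, 0, 0, 0, 0, 0, 0.8], [-0.3, -0.02, 0, 0, 0, 0, 0.8], [-0.46, -0.05, 0, 0, 0, 0, 0.8], [-0.46, -0.05, 0, 0, 0, 0, 0.8], [-0.46, -0.05, 0, 0, 0, 0, 0.8], [-0.46, -0.05, 0, 0, 0, 0, 0.8], [-0.46, -0.05, 0, 0, 0, 0, 0.8], [-0.46, -0.05, 0, 0, 0, 0, 0.8], [-0.46, -0.05, 0, 0, 0, 0, 0.8], [-0.46, -0.05, 0, 0, 0, 0, 0.8]],
  ],
)

```text
t: 17.67
position: [0.4149, -0.3982, 0.1749]
ee_rot: [[0.289, 0.957, 0.0], [0.957, -0.289, -0.0], [-0.0, 0.0, -1.0]]
force: [0.4, -0.7, -4.5]
opening: 0.0391
grasp_force: 40.0
```

```bash
python3 -c "
from h import *
caddy('green1'); held(); go(.4558-.003,-.2722,.094,72.9)"
```

```text
px [325. 112.] 4116 0.0399 ((0.44308096170425415, -0.3082970976829529), (0.12657895684242249, 0.05496767908334732), 72.89137268066406)
lid h 0.0328
lid in tool ((0.0005927309393882751, -0.00038012489676475525), (0.04176286607980728, 0.06130600720643997), 0.9681273102760315) [[-0.02, -0.0252], [0.0209, 0.0247]]
shift [ 0.659 -0.001  0.404] turn [0.    0.    0.003] t 17.7667 F [-0.23 -0.57 -3.4 ] open 0.039 pos [ 0.4147 -0.3984  0.1748]
```

View pics/green1.png

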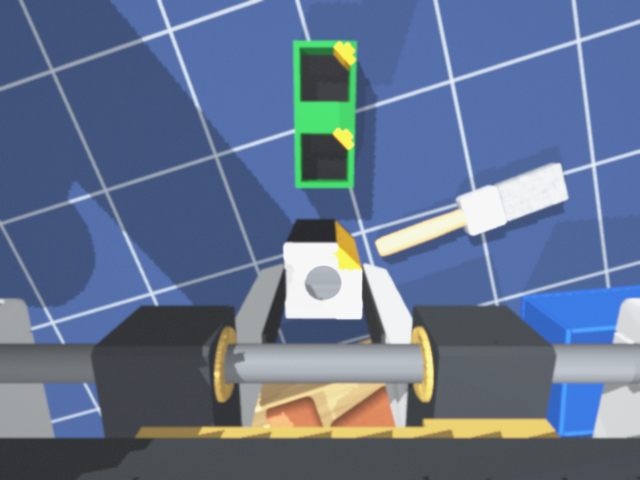

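The green caddy reads as 127 x 55 mm, as it should, with the pockets at (328,75) and (328,158) and yellow at top right.

jog_arm(
  targets=[
    [[0.2, 0, 0, 0, 0, 0, 0.8], [0.4, 0, 0, 0, 0, 0, 0.8], [0.6, 0, 0, 0, 0, 0, 0.8], [0.649, 0.006, 0.1, 0, 0, 0, 0.8], [0.649, 0.006, 0.2, 0, 0, 0, 0.8], [0.649, 0.006, 0.3, 0, 0, 0, 0.8], [0.649, 0.006, 0.4, 0, 0, 0, 0.8], [0.649, 0.006, 0.4, 0, 0, 0, 0.8], [0.649, 0.006, 0.4, 0, 0, 0, 0.8], [0.649, 0.006, 0.4, 0, 0, 0, 0.8]],
  ],
)

```text
t: 18.6
position: [0.4539, -0.2752, 0.0961]
ee_rot: [[0.291, 0.957, 0.001], [0.957, -0.291, -0.001], [-0.0, 0.001, -1.0]]
force: [0.3, 0.1, -3.0]
opening: 0.0388
grasp_force: 40.4
```

```bash
python3 -c "
from h import *
env.snapshot('wrist');go(.4535,-.2744,.05,72.9)"
```

```text
shift [ 0.003 -0.004  0.231] turn [0.001 0.    0.002] t 18.65 F [-0.31 -0.73 -4.26] open 0.0392 pos [ 0.4541 -0.2752  0.0963]
```

jog_arm(
  targets=[
    [[0.003, -0.003, 0, 0, 0, 0, 0.8], [0.003, -0.003, 0.04, 0, 0, 0, 0.8], [0.003, -0.003, 0.08, 0, 0, 0, 0.8], [0.003, -0.003, 0.12, 0, 0, 0, 0.8], [0.003, -0.003, 0.15, 0, 0, 0, 0.8], [0.003, -0.003, 0.18, 0, 0, 0, 0.8], [0.003, -0.003, 0.2, 0, 0, 0, 0.8], [0.003, -0.003, 0.225, 0, 0, 0, 0.8], [0.003, -0.003, 0.225, 0, 0, 0, 0.8], [0.003, -0.003, 0.225, 0, 0, 0, 0.8]],
  ],
)

```text
t: 19.48
position: [0.4531, -0.274, 0.05]
ee_rot: [[0.291, 0.957, 0.0], [0.957, -0.291, -0.0], [0.0, 0.0, -1.0]]
force: [-0.8, 1.4, 1.0]
opening: 0.0387
grasp_force: 40.4
```

jog_arm(
  targets=[
    [[0, 0, 0, 0, 0, 0, 0.0], [0, 0, 0, 0, 0, 0, -0.3], [0, 0, 0, 0, 0, 0, -0.3], [0, 0, 0, 0, 0, 0, -0.3], [0, 0, -0.1, 0, 0, 0, -0.3], [0, 0, -0.25, 0, 0, 0, -0.3], [0, 0, -0.4, 0, 0, 0, -0.3], [0, 0, -0.63, 0, 0, 0, -0.3], [0, 0, -0.63, 0, 0, 0, -0.3], [0, 0, -0.63, 0, 0, 0, -0.3]],
  ],
)

```text
t: 20.32
position: [0.454, -0.2747, 0.1784]
ee_rot: [[0.291, 0.957, 0.004], [0.957, -0.291, -0.003], [-0.002, 0.005, -1.0]]
force: [-0.4, 0.6, -0.2]
opening: 0.0609
grasp_force: 0.0
```

```bash
python3 -c "
from h import *
go(.627,-.162,.176,24.8)"
```

```text
shift [0.79  0.664 0.014] turn [ 0.003 -0.     0.537] t 20.3167 F [-0.36  0.63 -0.19] open 0.0609 pos [ 0.454  -0.2747  0.1784]
```

jog_arm(
  targets=[
    [[0.15, 0.12, 0, 0, 0, 0.07, -0.3], [0.3, 0.25, 0, 0, 0, 0.14, -0.3], [0.45, 0.38, 0, 0, 0, 0.21, -0.3], [0.6, 0.5, 0, 0, 0, 0.28, -0.3], [0.7, 0.6, 0, 0, 0, 0.35, -0.3], [0.79, 0.66, 0, 0, 0, 0.42, -0.3], [0.79, 0.66, 0, 0, 0, 0.48, -0.3], [0.79, 0.66, 0, 0, 0, 0.535, -0.3], [0.79, 0.66, 0, 0, 0, 0.535, -0.3], [0.79, 0.66, 0, 0, 0, 0.535, -0.3]],
  ],
)

```text
t: 21.15
position: [0.6248, -0.1611, 0.1743]
ee_rot: [[0.905, 0.424, -0.002], [0.424, -0.905, 0.001], [-0.001, -0.001, -1.0]]
force: [-0.8, -0.3, -0.1]
opening: 0.061
grasp_force: 0.0
```

```bash
python3 -c "
from h import *
p=carts(); cv2.imwrite('pics/b1.png',p[:,:,::-1]); go(.6547,-.1495,.033,24.8)"
```

```text
[550.  90.] 2534 ((0.809756338596344, -0.29269322752952576), (0.18061132729053497, 0.03716134652495384), 79.13462829589844)
[ 12. 113.] 596 ((0.6010214686393738, 0.11164911091327667), (0.029873719438910484, 0.02024861052632332), 12.944074630737305)
[328. 189.] 2023 ((0.6570778489112854, -0.15218394994735718), (0.03982647880911827, 0.03952299430966377), 25.09787368774414)
[351. 409.] 737 ((0.4625313878059387, -0.2700904309749603), (0.03508409857749939, 0.0566234365105629), 26.41196060180664)
shift [0.161 0.011 0.709] turn [-0.001  0.001  0.004] t 21.2 F [-0.74 -0.42 -1.34] open 0.061 pos [ 0.6249 -0.1613  0.1747]
```

View pics/b1.png

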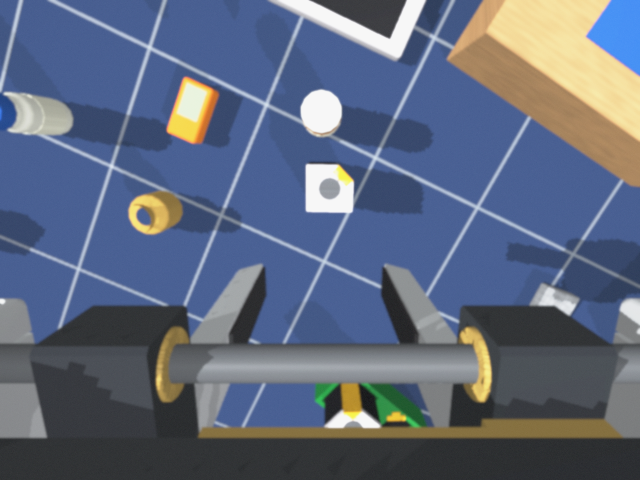

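B is at (328,189), yellow at top right, with the jar ahead and clear of the fingers.

jog_arm(
  targets=[
    [[0.165, 0.027, 0, 0, 0, 0, -0.3], [0.165, 0.027, 0.05, 0, 0, 0, -0.3], [0.165, 0.027, 0.25, 0, 0, 0, -0.3], [0.165, 0.027, 0.4, 0, 0, 0, -0.3], [0.165, 0.027, 0.55, 0, 0, 0, -0.3], [0.165, 0.027, 0.65, 0, 0, 0, -0.3], [0.165, 0.027, 0.71, 0, 0, 0, -0.3], [0.165, 0.027, 0.71, 0, 0, 0, -0.3], [0.165, 0.027, 0.71, 0, 0, 0, 0.2], [0.165, 0.027, 0.71, 0, 0, 0, 0.6]],
  ],
)

```text
t: 22.03
position: [0.6582, -0.1525, 0.0355]
ee_rot: [[0.906, 0.422, 0.002], [0.422, -0.906, -0.001], [0.002, 0.002, -1.0]]
force: [0.3, -0.3, 0.0]
opening: 0.0514
grasp_force: 0.0
```

jog_arm(
  targets=[
    [[0, 0, 0, 0, 0, 0, 0.8], [0, 0, 0, 0, 0, 0, 0.8], [0, 0, 0, 0, 0, 0, 0.8], [0, 0, 0, 0, 0, 0, 0.8], [0, 0, -0.1, 0, 0, 0, 0.8], [0, 0, -0.3, 0, 0, 0, 0.8], [0, 0, -0.5, 0, 0, 0, 0.8], [0, 0, -0.65, 0, 0, 0, 0.8], [0, 0, -0.7, 0, 0, 0, 0.8], [0, 0, -0.7, 0, 0, 0, 0.8]],
  ],
)

```text
t: 22.87
position: [0.6582, -0.1524, 0.1761]
ee_rot: [[0.907, 0.422, 0.004], [0.422, -0.907, -0.001], [0.003, 0.003, -1.0]]
force: [-0.3, -0.5, -4.5]
opening: 0.039
grasp_force: 40.3
```

```bash
python3 -c "
from h import *
held()
F=[]
for i in range(3): env.snapshot('wrist'); F.append(env.get_state()['force'].round(2))
print(F)
go(.4325,-.3427,.173,72.9)"
```

```text
lid h 0.0348
lid in tool ((7.893890142440796e-05, -0.00010742060840129852), (0.04151887819170952, 0.06072373315691948), 0.1032806932926178) [[-0.0207, -0.0263], [0.0203, 0.0266]]
[array([ 0.03,  0.16, -5.89]), array([ 0.05, -0.43, -4.87]), array([-0.24,  0.5 , -5.12])]
shift [-1.418  0.392 -0.009] turn [-0.003  0.001 -0.533] t 23.0667 F [-0.24  0.5  -5.12] open 0.039 pos [ 0.6565 -0.1519  0.1705]
```

B is loaded (about 5 N), which gives the expected two loaded and two empty.

jog_arm(
  targets=[
    [[-0.19, 0.05, 0, 0, 0, -0.07, 0.8], [-0.38, 0.1, 0, 0, 0, -0.14, 0.8], [-0.57, 0.15, 0, 0, 0, -0.21, 0.8], [-0.76, 0.21, 0, 0, 0, -0.28, 0.8], [-0.95, 0.27, 0, 0, 0, -0.35, 0.8], [-1.0, 0.3, 0, 0, 0, -0.42, 0.8], [-1.0, 0.35, 0, 0, 0, -0.48, 0.8], [-1.0, 0.39, 0, 0, 0, -0.533, 0.8], [-1.0, 0.39, 0, 0, 0, -0.533, 0.8], [-1.0, 0.39, 0, 0, 0, -0.533, 0.8]],
  ],
)

```text
t: 23.9
position: [0.5085, -0.3069, 0.1721]
ee_rot: [[0.296, 0.955, -0.002], [0.955, -0.296, 0.002], [0.001, -0.003, -1.0]]
force: [-0.6, 0.1, -3.9]
opening: 0.0391
grasp_force: 40.4
```

```bash
python3 -c "
from h import *
go(.4325,-.3427,.096,72.9)"
```

```text
shift [-0.284 -0.309  0.381] turn [-0.002 -0.001 -0.002] t 23.9 F [-0.58  0.1  -3.85] open 0.0391 pos [ 0.5085 -0.3069  0.1721]
```

jog_arm(
  targets=[
    [[-0.14, -0.15, 0, 0, 0, 0, 0.8], [-0.284, -0.309, 0, 0, 0, 0, 0.8], [-0.284, -0.309, 0, 0, 0, 0, 0.8], [-0.284, -0.309, 0.1, 0, 0, 0, 0.8], [-0.284, -0.309, 0.2, 0, 0, 0, 0.8], [-0.284, -0.309, 0.3, 0, 0, 0, 0.8], [-0.284, -0.309, 0.38, 0, 0, 0, 0.8], [-0.284, -0.309, 0.38, 0, 0, 0, 0.8], [-0.284, -0.309, 0.38, 0, 0, 0, 0.8], [-0.284, -0.309, 0.38, 0, 0, 0, 0.8]],
  ],
)

```text
t: 24.73
position: [0.4337, -0.3434, 0.0987]
ee_rot: [[0.294, 0.956, 0.001], [0.956, -0.294, -0.001], [-0.0, 0.001, -1.0]]
force: [1.0, 0.0, -3.2]
opening: 0.0391
grasp_force: 40.3
```

```bash
python3 -c "
from h import *
env.snapshot('wrist');go(.4325,-.3427,.05,72.9)"
```

```text
shift [ 0.002 -0.008  0.245] turn [ 0.001  0.    -0.   ] t 24.7833 F [-0.11 -0.29 -4.3 ] open 0.039 pos [ 0.4338 -0.3436  0.0989]
```

jog_arm(
  targets=[
    [[0.002, -0.006, 0, 0, 0, 0, 0.8], [0.002, -0.006, 0.04, 0, 0, 0, 0.8], [0.002, -0.006, 0.08, 0, 0, 0, 0.8], [0.002, -0.006, 0.12, 0, 0, 0, 0.8], [0.002, -0.006, 0.16, 0, 0, 0, 0.8], [0.002, -0.006, 0.2, 0, 0, 0, 0.8], [0.002, -0.006, 0.22, 0, 0, 0, 0.8], [0.002, -0.006, 0.24, 0, 0, 0, 0.8], [0.002, -0.006, 0.24, 0, 0, 0, 0.8], [0.002, -0.006, 0.24, 0, 0, 0, 0.8]],
  ],
)

```text
t: 25.62
position: [0.4323, -0.3427, 0.0499]
ee_rot: [[0.293, 0.956, -0.0], [0.956, -0.293, 0.0], [0.0, -0.0, -1.0]]
force: [-0.5, 0.7, -2.2]
opening: 0.0388
grasp_force: 40.3
```

jog_arm(
  targets=[
    [[0, 0, 0, 0, 0, 0, 0.0], [0, 0, 0, 0, 0, 0, -0.3], [0, 0, 0, 0, 0, 0, -0.3], [0, 0, 0, 0, 0, 0, -0.3], [0, 0, -0.1, 0, 0, 0, -0.3], [0, 0, -0.25, 0, 0, 0, -0.3], [0, 0, -0.4, 0, 0, 0, -0.3], [0, 0, -0.63, 0, 0, 0, -0.3], [0, 0, -0.63, 0, 0, 0, -0.3], [0, 0, -0.63, 0, 0, 0, -0.3]],
  ],
)

```text
t: 26.45
position: [0.4332, -0.3435, 0.1786]
ee_rot: [[0.294, 0.956, 0.004], [0.956, -0.294, -0.004], [-0.002, 0.005, -1.0]]
force: [-0.3, -0.4, -1.3]
opening: 0.0615
grasp_force: 0.0
```

jog_arm(
  targets=[
    [[-0.2, 0, 0, 0, 0, 0, -0.3], [-0.4, 0, 0, 0, 0, 0, -0.3], [-0.6, 0, 0, 0, 0, 0, -0.3], [-0.8, 0, 0, 0, 0, 0, -0.3], [-0.8, 0, 0, 0, 0, 0, -0.3], [-0.8, 0, 0, 0, 0, 0, -0.3], [-0.8, 0, 0, 0, 0, 0, -0.3], [-0.8, 0, 0, 0, 0, 0, -0.3], [-0.8, 0, 0, 0, 0, 0, -0.3], [-0.8, 0, 0, 0, 0, 0, -0.3]],
  ],
)

```text
t: 27.28
position: [0.3859, -0.4948, 0.1759]
ee_rot: [[0.292, 0.956, 0.0], [0.956, -0.292, -0.0], [-0.0, 0.0, -1.0]]
force: [-0.0, 0.6, 0.1]
opening: 0.0609
grasp_force: 0.0
```

```bash
python3 -c "
from h import *
p,d=env.snapshot('top'); c=cam('top'); P=cloud(c,d)
m=((P[...,2]>.055)&(P[...,2]<.105)&(d>0)).astype(np.uint8); n,l,s,ce=cv2.connectedComponentsWithStats(m)
for j in range(1,n):
  if 150<s[j,4]<900:
    v,u=np.nonzero(l==j); q=np.array([ray(c,a,b,.084)[:2] for a,b in zip(u,v)],np.float32); r=cv2.minAreaRect(q)
    print(ce[j].round(),s[j,4],'z',np.median(P[...,2][l==j]).round(4),np.round(r[0],4),np.round(r[1],4),round(r[2],1))
k=np.hstack([cv2.resize(p[230:330,160:290],None,fx=3,fy=3),cv2.resize(p[230:330,410:540],None,fx=3,fy=3)]); cv2.imwrite('pics/end.png',k[:,:,::-1])"
```

```text
[383. 152.] 232 z 0.0846 [ 0.7096 -0.1164] [0.0328 0.0351] 88.4
[ 39. 169.] 488 z 0.0821 [0.6941 0.5989] [0.0568 0.0655] 69.7
[268. 209.] 215 z 0.0847 [0.5986 0.1227] [0.0329 0.0308] 88.5
[602. 268.] 477 z 0.0593 [ 0.4555 -0.551 ] [0.088  0.2331] 69.4
[462. 275.] 437 z 0.0827 [ 0.4568 -0.2695] [0.0482 0.0398] 72.6
[188. 278.] 450 z 0.0838 [0.463  0.2913] [0.0472 0.0438] 72.0
[495. 285.] 460 z 0.083 [ 0.4344 -0.3361] [0.0499 0.0397] 72.8
[221. 288.] 430 z 0.0839 [0.4424 0.2234] [0.0453 0.0439] 71.4
```

View pics/end.png

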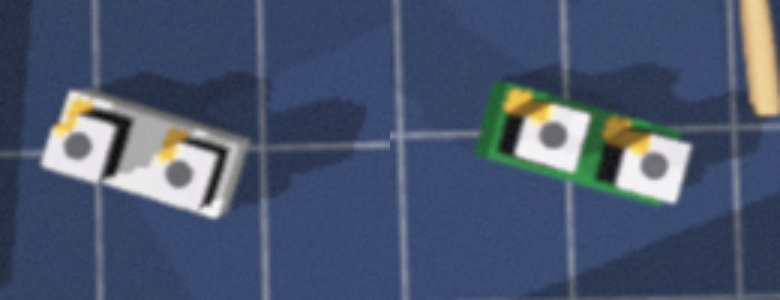

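All four are down in their pockets with yellow to yellow. The lids read 83 mm (loaded) and 84 mm (empty), as expected for seated cartridges. The two jars show no shift beyond measuring error, and the arm is clear.

```bash
python3 -c "
from h import *
print(env.sign_off())"
```

```text
the job is handed in; nothing more can be done
None
```

I put the two loaded cartridges in the green caddy and the two empty ones in the white caddy, yellow to yellow and fully down, and handed the job in at about 27 s; the sign-off returned no verdict.

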